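# Clip the camping pump into its spring carrier

## Robot

A 6-joint arm with a two-finger parallel gripper is mounted at the origin on the work surface. World frame = base frame: x ahead of the robot, y to its left, z up, the work surface at z = 0. Lengths are in mm, angles in rad, forces in N, time in s.
With the tool pointing down it reaches from about 350 to 925 mm from the base axis. Payload 6.4 kg.
Tool frame: the origin (TCP) lies at the very end of the fingers, on their centre line; the grasp point (between the pads) lies 19 mm behind it (bot.hold_point_z is the z of the grasp point in the tool frame, in mm); z points along the fingers, y is the direction in which the jaws open and shut (so a half turn about z gives the same grasp; the last joint's range is limited). The gripper opens to 85 mm and grips with 20 to 120 N. Pads are 22 mm wide; open, the fingers measure 114 mm over their backs; the gripper's body (76 mm by 85 mm) begins 54 mm behind the grasp point. The pads swing forward as they close: fully open they stand 13 mm farther back than shut.
Start: joints at [-1.292, 0.245, 1.558, -0, 1.339, -0.174], TCP at [284.371, -584.506, 231.29] pointing down, gripper open.
Joint ranges: [-3.13, 3.13], [-1.02, 2.26], [0.13, 2.54], [-0.95, 4.09], [0.21, 2.88], [-2.74, 2.74]. Speed limits (rad/s): [2.57, 2.57, 3.14, 3.14, 3.14, 3.14].

## Interface

Orientations are given as a 3x3 rotation matrix whose columns are the frame's x, y, z axes.
In Python, from plant import bot, eyes, job gives the robot as it stands. The module is installed in compiled form; this text tells all that it offers.
- The arm moves only by the tool send_rows, never from a script. Its argument "series" is a list of rows, each an object of numbers: "dx", "dy", "dz": the shift along the tool's x, y, z in cm; "yaw": the turn about the tool's z in rad; "hand": the opening, from 0 (shut) to 1 (fully open). A call has 1 to 5 rows; each row is the pose to reach, as a shift and turn from the pose commanded when the call began, along the tool's axes at that moment; what a row does not reach only later rows make up. A row lasts 1/8 s, in which the tool goes at most 62.5 mm and 10.7 degrees, less where a joint would pass 70% of its speed; a pose out of reach is approached as far as the arm can. A call with a gripper value outside its range is refused whole. The fingers move at their own pace and stop on an object; the grip force is fixed at half the most. Time passes only in rows, so rows that repeat a pose let the fingers close. It gives the time, the measured TCP pose, the force and the opening at its end, in the units of the state.
- bot.observe(): the state, without advancing time (a new reading comes with each control period).
- eyes.camera(name): name is "scene" or "top"; returns (picture, depth): 420x560x3 uint8, red, green, blue; 420x560 float32, mm along the optical axis (not along the pixel's ray), 0 where there is no reading.
- eyes.calibration(name): a dict with "fx", "fy", "cx", "cy" (pixels), "R" (3x3) and "t" (3): a world point X has camera coordinates R X + t. Camera axes: x right, y down, z forward; pixel columns grow to the right and rows downward; lengths in mm; the calibration is good to about 2 mm. A picture is of the moment at which its call begins. calibration takes no time and is no camera call.
- job.close_job(): hands the job in, once; it reports no verdict.
The state is a dict: "clock": time; "joint_positions": joint angles; "qvel": joint speeds; "tau": joint torques, N m; "eef_pos": TCP position; "orientation": TCP orientation; "force": force on the tool from outside, world axes, zero at the start; "torque": the same for the moment, N m; "grip_width": opening from 0.0 (shut) to 1.0 (fully open).
Only numpy, scipy, OpenCV 4.12 (cv2) and the standard library are available. Lean on these libraries where they do the work, as an engineer would, in place of code of your own. Each camera call takes 0.05 s, during which the arm holds its last target. There are 200 camera calls.

## Task

Draw the blue hand pump out of the wooden cubby by its orange D-handle, lay it on the bench clear of the cubby and let go. Then take it by the barrel and press it into the sprung jaws of the black carrier, with its handle in the grey nest, keeping hold until both jaws have closed over the barrel; only then let go. Leave the can, the tape measure and the wrench alone.

Things in the scene. Friction and masses are not known exactly. Their poses are not given: they have to be found in the camera images.
- pump_barrel (a point): Middle of the hand pump's blue round barrel, on its axis, 16 mm above the pump's underside. Barrel 32 mm diameter, from 56 mm behind this point to 58 mm ahead, then a 10 mm brass nozzle behind. x runs along the barrel towards the orange D-handle, z up. Pump 196 mm long, 0.25 to 0.46 kg, balanced within 20 mm of this point. Starts in the cubby's tunnel, only the handle outside.
- pump_handle (a point): Middle of the D-handle's outer crossbar, 123 mm ahead of pump_barrel, 13 mm above the pump's underside; same axes. Crossbar 14 mm along x, 80 mm along y, 26 mm high, its underside on the bench. Behind it the D's opening, 46 mm along x, 64 mm along y, open above and below, takes one finger. The flat handle keeps the pump from rolling.
- cubby_mouth (a point): Centre of the mouth of the fixed wooden cubby's tunnel, 16 mm above the bench; x points straight out of the tunnel. Cubby: 135 mm deep (back along -x), 104 mm wide, 62 mm high. Tunnel: 44 mm wide, 50 mm high, 127 mm deep, closed behind, the bench as its floor.
- seat (a point): Where pump_barrel belongs when the pump is home in the black carrier (fixed): 52 mm above the bench. x points to the handle nest, along the seated barrel; z up. Rubber saddles 12 mm long, 42 mm before and behind this point, carry the barrel's underside 36 mm above the bench, with jaws beside them. Between the saddles is finger room: base plate 12 mm high, 120 mm wide.
- jaw_left (a joint): Angle (rad) of the steel jaws with flared red tips on the seat's +y side, sprung shut, one at each saddle, moving as one; hinged 14 mm above the bench, tips 97 mm up and 30 mm out. 0 = shut and empty, 0 to 0.06 = closed over the seated barrel, above 0.15 = spread while the barrel passes.
- jaw_right (a joint): The same on the seat's -y side. Pressing the barrel straight down between the red tips spreads the jaws with 10 to 20 N, most when the barrel's axis is about 83 mm above the bench; below about 65 mm they snap over it and pull it down.
- spray_can_mid (a point): Middle of a white and green can standing on the bench, 52 mm diameter, 150 mm high; bystander.
- tape_measure_mid (a point): Middle of a yellow and black tape measure, 70 x 40 x 65 mm, standing on the bench; bystander.
- wrench_grip (a point): Handle of a steel wrench lying on the bench, 180 mm long; bystander.
- nest (a point): Grey nest for the D-handle's crossbar: this is where pump_handle ends up, 123 mm ahead of seat and 49 mm above the bench; axes as seat. A pocket walled on three sides, open towards the seat: 90 mm wide (y), end wall 12 mm ahead of this point, floor 35 mm and wall tops 48 mm above the bench; 5 mm of play round the handle.
Mind the look-alikes: they are no part of the job. Of the things that look like the part that bears cubby_mouth, the middle-sized one is meant. Leave any green or red look-alike of the part that bears pump_barrel alone.

How it is judged (in metres and radians):
On the way, in this order (a step that is already met when the one before it is completed fails the run):
1. the pump has been drawn out and lies flat on the bench, wholly clear of the cubby, let go (horizontal distance between pump_barrel and cubby_mouth above 0.07 m and height (world z) of pump_barrel below 0.022 m and height (world z) of pump_handle below 0.02 m and contact force between the fingers and pump below 0.1 N), for 0.2 s.
2. the barrel is home in the carrier and both jaws have closed over it while the robot still holds the pump by the barrel (distance between pump_barrel and seat below 0.01 m and value of joint each of jaw_left, jaw_right below 0.08 rad and contact force between the fingers and pump above 1 N and distance between the grasp point and pump_barrel below 0.065 m), for 0.2 s.
At the end, for the whole second after the job is handed in: The pump lies at rest in the carrier, handle in the nest: barrel middle within 8 mm sideways and lengthwise and 4 mm in height of the seat, handle crossbar down in its nest, both jaws closed over the barrel (each below 0.08 rad), pump let go (horizontal distance between pump_barrel and seat below 0.008 m and z of pump_barrel in the frame of seat between -0.004 and 0.004 m and x of pump_handle in the frame of seat above 0.11 m and z of pump_handle in the frame of seat below 0.004 m and value of joint each of jaw_left, jaw_right below 0.08 rad and contact force between the fingers and pump below 0.1 N and linear speed of pump below 0.02 m/s); the robot touches nothing.
It fails at once if the pump was let go, or the jaws were forced, while the jaws stood spread (value of joint any of jaw_left, jaw_right above 0.11 rad and contact force between the fingers and pump below 0.1 N).
It fails at once if the spray can was disturbed (distance of spray_can_mid from where it was at the start of the episode above 0.03 m).
It fails at once if the tape measure was disturbed (distance of tape_measure_mid from where it was at the start of the episode above 0.03 m).
It fails at once if the wrench was disturbed (distance of wrench_grip from where it was at the start of the episode above 0.03 m).
It also fails if it takes over 61 s, if anything falls off the work surface, if the arm or the gripper's body presses on something with over 40 N, if the wrist force passes 120 N, or if a joint passes its speed limit or range.

## Working session

There is one attempt and no reset: what is moved stays moved. The work goes in short steps, Python scripts to look and compute and a tool call to move; the robot and the scene stay as the last step left them, time stands still between calls to the robot, and variables do not carry over. Pictures are saved under pics/ and viewed, about 8 in all and at most 12, crops included, and the job is handed in when it is done.

Besides the shell and the picture viewer there is one more tool, called after "Call:" by a JSON object that holds its "name" and its "arguments", one argument or row to a line. send_rows: Moves the arm, as the interface text tells. Its arguments: {"type":"object","properties":{"series":{"type":"array","items":{"type":"object","properties":{"dx":{"type":"number"},"dy":{"type":"number"},"dz":{"type":"number"},"yaw":{"type":"number"},"hand":{"type":"number"}}}}},"required":["series"]}

```bash
mkdir -p pics; cat > h.py <<'E'
import numpy as np, cv2
from plant import bot, eyes, job
def snap(n,name):
    p,d=eyes.camera(n); cv2.imwrite(f'pics/{name}.png',p[:,:,::-1]); np.save(f'pics/{name}.npy',d); return p,d
def world(n,d):
    c=eyes.calibration(n); v,u=np.mgrid[0:d.shape[0],0:d.shape[1]]
    P=np.stack([(u-c['cx'])/c['fx']*d,(v-c['cy'])/c['fy']*d,d],-1)
    return (P-np.array(c['t']))@np.array(c['R'])
E
python3 - <<'E'
from h import *
s=bot.observe(); print({k:np.round(s[k],3).tolist() for k in s}, bot.hold_point_z)
snap('top','t0'); snap('scene','s0')
E
```

```text
{'clock': 0.0, 'joint_positions': [-1.292, 0.246, 1.559, -0.0, 1.339, -0.174], 'qvel': [-0.002, -0.001, -0.0, 0.001, 0.001, -0.001], 'tau': [0.0, -42.951, -32.613, -0.0, 0.005, -0.0], 'eef_pos': [284.226, -583.935, 230.175], 'orientation': [[0.899, 0.437, -0.001], [0.437, -0.899, 0.002], [0.0, -0.002, -1.0]], 'force': [-0.434, -0.932, -0.489], 'torque': [0.033, 0.094, 0.053], 'grip_width': 0.998} -18.700000000000003
```

View pics/t0.png

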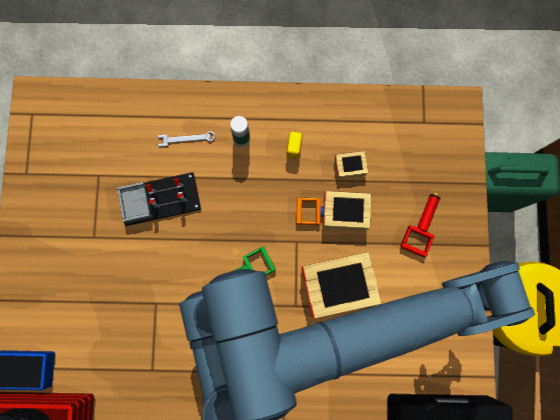

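View pics/s0.png

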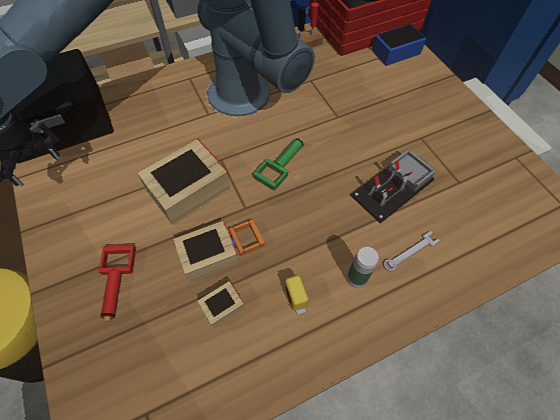

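The top view shows three cubbies: small (351,164), middle (347,210) and large (341,285). The middle one is meant, and the orange handle at (309,211) sticks out of it. The green pump (258,262) and red pump (422,225) are look-alikes. The carrier is at (160,198), with its nest on the left at (131,203). Next I'll measure these and check an enlarged crop.

```bash
cat >> h.py <<'E'
def rect(pts):
    r=cv2.minAreaRect(pts[:,:2].astype(np.float32)); return np.round(r[0],1),np.round(r[1],1),round(r[2],2),np.round(cv2.boxPoints(r),0).tolist()
def big(pts,mask_shape=None): return pts
def comp(m,seed=None):
    n,l,st,c=cv2.connectedComponentsWithStats(m.astype(np.uint8)); return l==(1+np.argmax(st[1:,4]))
E
python3 - <<'E'
from h import *
for n,f in (('top','t0'),('scene','s0')):
    p=cv2.imread(f'pics/{f}.png'); d=np.load(f'pics/{f}.npy'); W=world(n,d); h=cv2.cvtColor(p,cv2.COLOR_BGR2HSV)
    H,S,V=[h[...,i].astype(int) for i in range(3)]; Z=W[...,2]
    if n=='top':
        print('px scale x,y',W[211,309],W[211,347],W[198,160], eyes.calibration(n)['fx'],d[211,309])
    hs=W[211,309] if n=='top' else hs
    near=np.hypot(W[...,0]-hs[0],W[...,1]-hs[1])
    m=comp((H>4)&(H<20)&(S>170)&(Z>15)&(Z<45)&(near<120)&(Z<40)); print(n,'handle',m.sum(),np.median(Z[m]),rect(W[m]))
    if n=='top': cs=W[211,347]
    m=comp((Z>54)&(Z<70)&(np.hypot(W[...,0]-cs[0],W[...,1]-cs[1])<110)); print('cubby top',m.sum(),np.median(Z[m]),rect(W[m]))
    if n=='top': ks=W[198,160]
    nk=np.hypot(W[...,0]-ks[0],W[...,1]-ks[1])
    m=comp((Z>6)&(nk<190)&(Z<110)&~((H>4)&(H<25)&(S>80)));print('carrier',m.sum(),rect(W[m]))
    m=comp((Z>41)&(Z<55)&(nk<190)&(S<60));print('nest walls',m.sum(),rect(W[m]))
    m=((H<6)|(H>174))&(S>150)&(Z>70)&(nk<190); nn,l,st,c=cv2.connectedComponentsWithStats(m.astype(np.uint8))
    for i in range(1,nn):
        if st[i,4]>3: print('red',st[i,4],np.round(W[l==i].mean(0),0))
p=cv2.imread('pics/t0.png')
a=cv2.resize(p[170:250,280:390],None,fx=5,fy=5,interpolation=3);b=cv2.resize(p[160:240,105:215],None,fx=5,fy=5,interpolation=3)
cv2.imwrite('pics/c0.png',cv2.resize(np.vstack([a,b]),None,fx=.74,fy=.74))
E
```

```text
px scale x,y [ 5.30564264e+02 -1.99948669e+02  1.52430305e-01] [ 522.79227055 -308.4623464    60.96893568] [558.32618802 254.68404028  18.90805105] 540.3714721233534 1659.6946
top handle 315 24.689273873739662 (array([ 527.3, -197.2]), array([80.8, 71. ]), 0.83, [[486.0, -162.0], [487.0, -233.0], [568.0, -232.0], [567.0, -161.0]])
cubby top 1540 62.70114908434203 (array([ 528.5, -309. ]), array([136.6, 105.5]), 88.18, [[474.0, -376.0], [579.0, -379.0], [583.0, -242.0], [478.0, -239.0]])
carrier 2811 (array([558.7, 258.4]), array([119.7, 229. ]), 13.48, [[474.0, 356.0], [527.0, 133.0], [644.0, 161.0], [590.0, 384.0]])
nest walls 235 (array([541.2, 329.4]), array([108.2,  80. ]), 13.68, [[479.0, 355.0], [498.0, 278.0], [603.0, 303.0], [584.0, 381.0]])
red 27 [596. 193.  87.]
red 29 [577. 275.  87.]
red 16 [557. 183.  86.]
red 13 [537. 265.  86.]
scene handle 374 25.267421789124995 (array([ 530.4, -195.1]), array([71.6, 81. ]), 89.72, [[490.0, -231.0], [571.0, -231.0], [571.0, -159.0], [490.0, -159.0]])
cubby top 2065 63.158376458005584 (array([ 530.3, -307.8]), array([136.2, 105.7]), 88.04, [[475.0, -374.0], [581.0, -378.0], [585.0, -242.0], [480.0, -238.0]])
carrier 2813 (array([559.5, 259. ]), array([119.8, 234.6]), 13.69, [[474.0, 359.0], [529.0, 131.0], [645.0, 159.0], [590.0, 387.0]])
nest walls 244 (array([543. , 330.6]), array([106.4,  81.5]), 12.01, [[482.0, 359.0], [499.0, 280.0], [604.0, 302.0], [587.0, 382.0]])
red 26 [537. 265.  87.]
red 12 [578. 274.  91.]
red 34 [558. 184.  86.]
red 14 [599. 192.  92.]
```

View pics/c0.png

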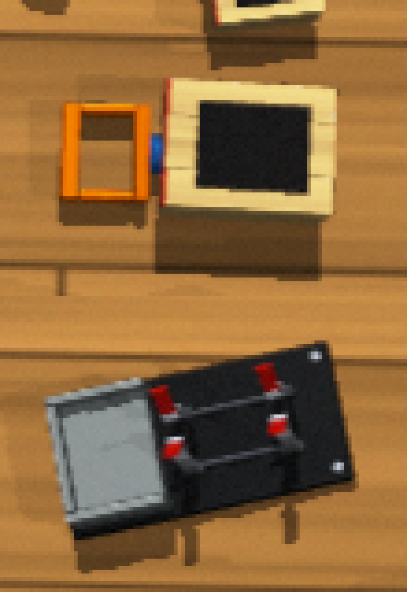

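The crop confirms it: the blue barrel stub sits in the middle cubby, behind the orange D. The crossbar centre is at about (529,-167), the pump axis at about 89–90° and the seat near (567,229) at about 103.4°. I'll compute the move to above the crossbar.

```bash
cat > go.py <<'E'
import sys
from h import *
# target x y z (mm), angle of tool y axis in world (deg)
x,y,z,a=map(float,sys.argv[1:5]); s=bot.observe(); R=np.array(s['orientation']); p=np.array(s['eef_pos'])
cur=np.degrees(np.arctan2(R[1,1],R[0,1])); dw=(a-cur+180)%360-180
print('clock',s['clock'],'p',p.round(1),'ya',round(cur,1),'F',np.round(s['force'],1),'g',round(s['grip_width'],3))
print('dxyz cm',(R.T@(np.array([x,y,z])-p)/10).round(2),'yaw',round(-np.radians(dw),3))
E
python3 go.py 529 -167 100 -91
python3 - <<'E'
from h import *
d=np.load('pics/t0.npy');W=world('top',d);d2=np.load('pics/s0.npy');W2=world('scene',d2)
# carrier-frame points, prelim seat
a=np.radians(103.4);ux=np.array([np.cos(a),np.sin(a)]);uy=np.array([-ux[1],ux[0]])
for n,X in(('top',W),('scene',W2)):
    q=X[...,:2]-[567,229];lx=q@ux;ly=q@uy;Z=X[...,2]
    print(n)
    for x0 in range(-30,31,10):
        m=(abs(lx-x0)<5)&(abs(ly)<62)&(Z>18); print(x0,[(int(b),int(c)) for b,c in zip(ly[m],Z[m])])
    for z0,z1 in((40,53),):
        m=(Z>z0)&(Z<z1)&(lx>60)&(lx<160)&(abs(ly)<70); print('nest',lx[m].min(),lx[m].max(),ly[m].min(),ly[m].max(),m.sum(),Z[m].mean())
E
```

```text
clock 0.1 p [ 284.2 -584.   230.3] ya -64.1 F [-0.7  0.1  0.6] g 0.997
dxyz cm [ 40.25 -26.77  13.09] yaw 0.47
top
-30 [(-30, 18), (-4, 18)]
-20 [(0, 20), (10, 20), (19, 20), (21, 18), (23, 21), (38, 18), (50, 18)]
-10 [(-43, 19), (-20, 19), (-12, 18), (20, 18), (23, 20), (24, 21), (32, 20)]
0 [(-39, 20), (2, 20), (15, 19), (20, 21)]
10 [(16, 20), (23, 24), (24, 22), (30, 19), (60, 20)]
20 [(-47, 18), (-46, 18), (-19, 23), (-17, 21), (-8, 20), (23, 24), (23, 19), (28, 19)]
30 [(-41, 20), (-35, 22), (-18, 64), (-21, 19), (-20, 20), (-19, 21), (1, 24), (2, 18), (13, 20), (24, 44), (22, 18), (23, 19)]
nest 63.174505208015866 143.76909555051972 -52.33340364891632 55.910914912447694 273 45.733175279765995
scene
-30 [(18, 82), (20, 40), (-25, 95), (21, 29), (22, 20), (7, 34), (3, 35), (-9, 29), (-27, 18)]
-20 [(23, 18), (19, 19), (21, 18), (-20, 18), (-22, 19)]
-10 [(20, 20), (-23, 18)]
0 [(23, 18), (21, 19), (-22, 20), (-20, 18), (-22, 18)]
10 [(23, 18), (-22, 19), (-21, 19), (-22, 18)]
20 [(22, 19), (21, 19), (-19, 18), (-22, 19)]
30 [(23, 18), (21, 18), (-22, 51), (-20, 18), (-24, 18)]
nest 60.97294258182327 145.51092019441344 -52.63877555973272 54.61598843410093 266 47.46491578131754
```

Call:
{"name": "send_rows", "arguments": {
  "series": [
    {"dx": 5, "dy": -3.3, "dz": 0, "yaw": 0.16, "hand": 0.5},
    {"dx": 10, "dy": -6.7, "dz": 0, "yaw": 0.32, "hand": 0.5},
    {"dx": 15, "dy": -10, "dz": 0, "yaw": 0.47, "hand": 0.5},
    {"dx": 20, "dy": -13.3, "dz": 2, "yaw": 0.47, "hand": 0.5},
    {"dx": 25, "dy": -16.6, "dz": 4, "yaw": 0.47, "hand": 0.5}
  ]
}}

```text
clock: 0.72
eef_pos: [436.6, -325.1, 191.2]
orientation: [[1.0, -0.018, 0.0], [-0.018, -1.0, -0.0], [0.0, 0.0, -1.0]]
force: [1.3, -0.1, -0.1]
grip_width: 0.502
```

```bash
python3 go.py 529 -167 100 -91
```

```text
clock 0.725 p [ 436.6 -325.1  191.2] ya -91.0 F [ 1.3 -0.1 -0.1] g 0.502
dxyz cm [  8.96 -15.98   9.12] yaw -0.0
```

Call:
{"name": "send_rows", "arguments": {
  "series": [
    {"dx": 3, "dy": -5.3, "dz": 1, "hand": 0.5},
    {"dx": 6, "dy": -10.6, "dz": 3, "hand": 0.5},
    {"dx": 9, "dy": -16, "dz": 6, "hand": 0.5},
    {"dx": 9, "dy": -16, "dz": 9, "hand": 0.5},
    {"dx": 9, "dy": -16, "dz": 9, "hand": 0.5}
  ]
}}

```text
invalid input
```

```bash
python3 go.py 529 -167 5 -91; python3 - <<'E'
from h import *
a,_=snap('top','t1');b,_=snap('scene','s1')
c=eyes.calibration('top');d=eyes.calibration('scene')
A=cv2.resize(a[160:260,270:400],None,fx=3,fy=3,interpolation=3);B=cv2.resize(b[190:290,180:310],None,fx=3,fy=3,interpolation=3)
cv2.imwrite('pics/c1.png',np.hstack([A,B])[:,:,::-1])
E
```

```text
clock 0.725 p [ 436.6 -325.1  191.2] ya -91.0 F [ 1.3 -0.1 -0.1] g 0.502
dxyz cm [  8.96 -15.98  18.62] yaw -0.0
```

View pics/c1.png

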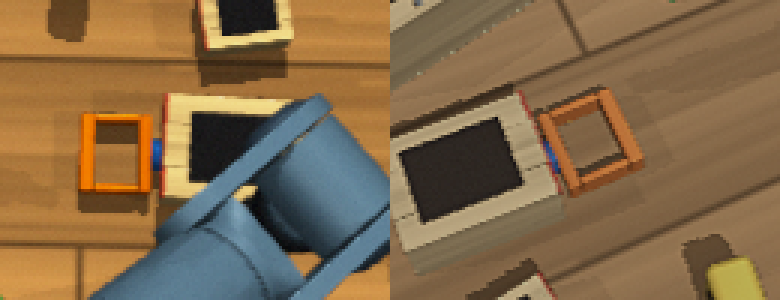

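The move was refused, probably because every row needs a `yaw` value, so the arm hasn't moved. The crop still shows the handle untouched: D at about (115,150) in the left half. I'll resend it in full.

Call:
{"name": "send_rows", "arguments": {
  "series": [
    {"dx": 3, "dy": -5.3, "dz": 1, "yaw": 0, "hand": 0.5},
    {"dx": 6, "dy": -10.6, "dz": 3, "yaw": 0, "hand": 0.5},
    {"dx": 9, "dy": -16, "dz": 6, "yaw": 0, "hand": 0.5},
    {"dx": 9, "dy": -16, "dz": 11, "yaw": 0, "hand": 0.5},
    {"dx": 9, "dy": -16, "dz": 12, "yaw": 0, "hand": 0.5}
  ]
}}

```text
clock: 1.45
eef_pos: [526.1, -166.7, 68.0]
orientation: [[1.0, -0.016, -0.007], [-0.016, -1.0, 0.004], [-0.007, -0.004, -1.0]]
force: [-0.4, 1.0, -0.1]
grip_width: 0.5
```

```bash
python3 go.py 529 -167 5 -91; python3 - <<'E'
from h import *
a,_=snap('top','t2');b,_=snap('scene','s2')
A=cv2.resize(a[160:260,270:400],None,fx=3,fy=3,interpolation=3);B=cv2.resize(b[190:290,180:310],None,fx=3,fy=3,interpolation=3)
cv2.imwrite('pics/c2.png',np.hstack([A,B])[:,:,::-1])
E
```

```text
clock 1.45 p [ 526.1 -166.7   68. ] ya -90.9 F [-0.4  1.  -0.1] g 0.5
dxyz cm [0.33 0.04 6.3 ] yaw 0.001
```

View pics/c2.png

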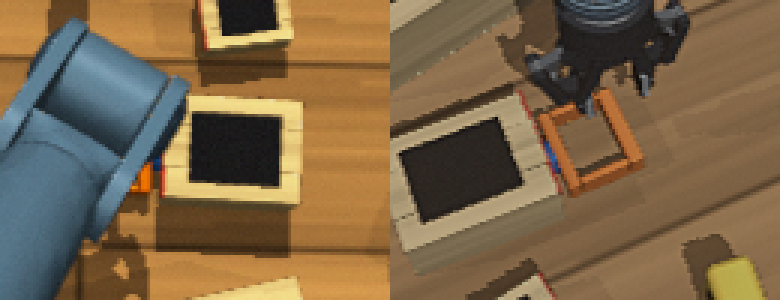

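The scene half (right) shows the fingers at (585,105) and (645,88), straddling the outer crossbar from above, which matches the plan. I'll go down and grip.

Call:
{"name": "send_rows", "arguments": {
  "series": [
    {"dx": 0.1, "dy": 0, "dz": 2.5, "yaw": 0, "hand": 0.5},
    {"dx": 0.2, "dy": 0, "dz": 4.5, "yaw": 0, "hand": 0.5},
    {"dx": 0.2, "dy": 0, "dz": 6.1, "yaw": 0, "hand": 0.5},
    {"dx": 0.2, "dy": 0, "dz": 6.1, "yaw": 0, "hand": 0.5},
    {"dx": 0.2, "dy": 0, "dz": 6.1, "yaw": 0, "hand": 0.5}
  ]
}}

```text
clock: 2.17
eef_pos: [531.2, -168.9, 11.3]
orientation: [[1.0, -0.017, 0.001], [-0.017, -1.0, -0.001], [0.001, 0.001, -1.0]]
force: [-0.4, -0.3, 0.8]
grip_width: 0.502
```

Call:
{"name": "send_rows", "arguments": {
  "series": [
    {"dx": 0, "dy": 0, "dz": 0, "yaw": 0, "hand": 0},
    {"dx": 0, "dy": 0, "dz": 0, "yaw": 0, "hand": 0},
    {"dx": 0, "dy": 0, "dz": 0, "yaw": 0, "hand": 0},
    {"dx": 0, "dy": 0, "dz": 0, "yaw": 0, "hand": 0},
    {"dx": 0, "dy": 0, "dz": 0, "yaw": 0, "hand": 0}
  ]
}}

```text
clock: 2.8
eef_pos: [531.4, -168.7, 11.7]
orientation: [[1.0, -0.017, 0.001], [-0.017, -1.0, -0.0], [0.001, 0.0, -1.0]]
force: [0.5, 1.3, 6.1]
grip_width: 0.147
```

Call:
{"name": "send_rows", "arguments": {
  "series": [
    {"dx": 0, "dy": -1, "dz": 0, "yaw": 0, "hand": 0},
    {"dx": 0, "dy": -2.5, "dz": 0, "yaw": 0, "hand": 0},
    {"dx": 0, "dy": -4.5, "dz": 0, "yaw": 0, "hand": 0},
    {"dx": 0, "dy": -6.5, "dz": 0, "yaw": 0, "hand": 0},
    {"dx": 0, "dy": -8, "dz": 0, "yaw": 0, "hand": 0}
  ]
}}

```text
clock: 3.42
eef_pos: [533.0, -88.3, 11.7]
orientation: [[1.0, -0.016, 0.002], [-0.016, -1.0, -0.002], [0.002, 0.002, -1.0]]
force: [-0.0, -5.2, 5.9]
grip_width: 0.146
```

Call:
{"name": "send_rows", "arguments": {
  "series": [
    {"dx": 0, "dy": -2, "dz": 0, "yaw": 0, "hand": 0},
    {"dx": 0, "dy": -4, "dz": 0, "yaw": 0, "hand": 0},
    {"dx": 0, "dy": -6, "dz": 0, "yaw": 0, "hand": 0},
    {"dx": 0, "dy": -8, "dz": 0, "yaw": 0, "hand": 0},
    {"dx": 0, "dy": -9, "dz": 0, "yaw": 0, "hand": 0}
  ]
}}

```text
clock: 4.05
eef_pos: [534.4, 1.9, 11.7]
orientation: [[1.0, -0.015, 0.002], [-0.015, -1.0, -0.002], [0.002, 0.002, -1.0]]
force: [0.5, -5.8, 6.2]
grip_width: 0.144
```

```bash
python3 go.py 531 -5 12 -91; python3 - <<'E'
from h import *
b,_=snap('scene','s3')
cv2.imwrite('pics/c3.png',cv2.resize(b[150:330,150:390],None,fx=3,fy=3,interpolation=3)[:,:,::-1])
E
```

```text
clock 4.05 p [534.4   1.9  11.7] ya -90.9 F [ 0.5 -5.8  6.2] g 0.144
dxyz cm [-0.33  0.7  -0.03] yaw 0.002
```

View pics/c3.png

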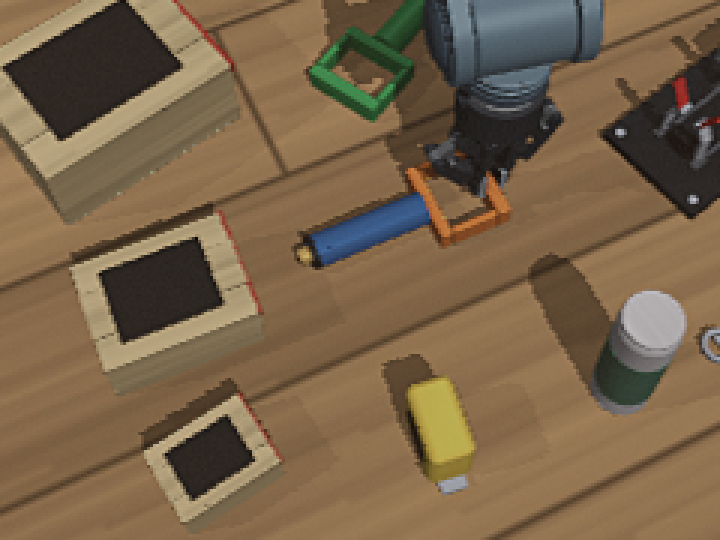

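The pump is out: nozzle at (305,255), handle at (460,205), wholly clear of the cubby and lying flat. I'll let go, then rise and back off along +y (clear of the view).

Call:
{"name": "send_rows", "arguments": {
  "series": [
    {"dx": 0, "dy": 0, "dz": 0, "yaw": 0, "hand": 0.5},
    {"dx": 0, "dy": 0, "dz": 0, "yaw": 0, "hand": 0.5},
    {"dx": 0, "dy": 0, "dz": 0, "yaw": 0, "hand": 0.5},
    {"dx": 0, "dy": 0, "dz": 0, "yaw": 0, "hand": 0.5},
    {"dx": 0, "dy": 0, "dz": 0, "yaw": 0, "hand": 0.5}
  ]
}}

```text
clock: 4.72
eef_pos: [533.5, 1.4, 10.6]
orientation: [[1.0, -0.017, -0.0], [-0.017, -1.0, 0.0], [-0.0, -0.0, -1.0]]
force: [0.2, 0.2, -0.6]
grip_width: 0.497
```

Call:
{"name": "send_rows", "arguments": {
  "series": [
    {"dx": 0, "dy": 0, "dz": -3, "yaw": 0, "hand": 0.5},
    {"dx": 0, "dy": 0, "dz": -7, "yaw": 0, "hand": 0.5},
    {"dx": 0, "dy": 0, "dz": -11, "yaw": 0.16, "hand": 0.6},
    {"dx": -5, "dy": -2, "dz": -14, "yaw": 0.32, "hand": 0.8},
    {"dx": -10, "dy": -4, "dz": -16, "yaw": 0.48, "hand": 0.9}
  ]
}}

```text
clock: 5.35
eef_pos: [433.9, 43.3, 172.3]
orientation: [[0.876, -0.482, 0.002], [-0.482, -0.876, -0.0], [0.002, -0.001, -1.0]]
force: [-0.2, -0.1, 0.3]
grip_width: 0.897
```

```bash
cat > meas.py <<'E'
from h import *
import sys
k=sys.argv[1]
for n in('top','scene'):
    p,d=snap(n,k+n); W=world(n,d); h=cv2.cvtColor(p,cv2.COLOR_RGB2HSV); H,S,V=[h[...,i].astype(int) for i in range(3)]; Z=W[...,2]
    r=(abs(W[...,0]-530)<90)&(abs(W[...,1]+60)<160)
    m=r&(H>4)&(H<20)&(S>170)&(Z>15)&(Z<40)
    if m.sum()>20: m=comp(m); print(n,'handle',m.sum(),np.median(Z[m]).round(1),rect(W[m]))
    m=r&(H>100)&(H<130)&(S>140)&(Z>10)&(Z<45)
    if m.sum()>20: m=comp(m); t=m&(Z>22); print(n,'barrel',m.sum(),np.percentile(Z[m],95).round(1),rect(W[m]),'top line',cv2.fitLine(W[t][:,:2].astype(np.float32),cv2.DIST_L2,0,.1,.1).ravel().round(3))
E
python3 meas.py m0; python3 go.py 531 -120 80 0
```

```text
top handle 262 24.7 (array([532.1, -28.2]), array([71.3, 81.1]), 88.71, [[491.0, -63.0], [572.0, -65.0], [573.0, 7.0], [492.0, 8.0]])
top barrel 347 35.7 (array([ 529.1, -118.3]), array([106.7,  29.2]), 89.53, [[514.0, -172.0], [543.0, -172.0], [544.0, -65.0], [515.0, -65.0]]) top line [ 1.70000e-02  1.00000e+00  5.29078e+02 -1.17772e+02]
scene handle 346 25.8 (array([533.5, -27.7]), array([71.5, 79.9]), 89.64, [[493.0, -63.0], [573.0, -64.0], [574.0, 8.0], [494.0, 8.0]])
scene barrel 351 33.9 (array([ 534.6, -116.1]), array([105.5,  26.3]), 89.76, [[521.0, -169.0], [547.0, -169.0], [548.0, -63.0], [522.0, -63.0]]) top line [ 1.00000e-02  1.00000e+00  5.35114e+02 -1.16167e+02]
clock 5.45 p [432.   44.6 172.5] ya -118.5 F [ 0.9 -0.1  0.5] g 0.901
dxyz cm [16.52  9.76  9.29] yaw -2.068
```

```bash
python3 go.py 531.5 -122 80 -180.8; python3 -c "
from h import *; print(np.round(bot.observe()['joint_positions'],3))"
```

```text
clock 5.45 p [432.   44.6 172.5] ya -118.5 F [ 0.9 -0.1  0.5] g 0.901
dxyz cm [16.66  9.91  9.29] yaw 1.088
[-0.16  -0.225  2.144  0.     1.22   1.908]
```

The half-turned option would take joint 6 past its range, so I'll turn the other way (yaw -2.05).

Call:
{"name": "send_rows", "arguments": {
  "series": [
    {"dx": 2, "dy": 1, "dz": 0, "yaw": -0.18, "hand": 0.9},
    {"dx": 5, "dy": 3, "dz": 0, "yaw": -0.36, "hand": 0.9},
    {"dx": 8, "dy": 5, "dz": 0, "yaw": -0.54, "hand": 0.9},
    {"dx": 12, "dy": 7.5, "dz": 0, "yaw": -0.72, "hand": 0.9},
    {"dx": 16.6, "dy": 9.9, "dz": 0, "yaw": -0.9, "hand": 0.9}
  ]
}}

```text
clock: 6.08
eef_pos: [533.8, -124.7, 170.1]
orientation: [[0.917, 0.398, -0.0], [0.398, -0.917, 0.0], [-0.0, -0.0, -1.0]]
force: [0.8, 0.4, 0.7]
grip_width: 0.903
```

Call:
{"name": "send_rows", "arguments": {
  "series": [
    {"dx": 0, "dy": 0, "dz": 0, "yaw": -0.18, "hand": 0.9},
    {"dx": 0, "dy": 0, "dz": 1, "yaw": -0.36, "hand": 0.9},
    {"dx": 0, "dy": 0, "dz": 3, "yaw": -0.54, "hand": 0.9},
    {"dx": 0, "dy": 0, "dz": 5, "yaw": -0.72, "hand": 0.9},
    {"dx": 0, "dy": 0, "dz": 7, "yaw": -0.9, "hand": 0.9}
  ]
}}

```text
clock: 6.7
eef_pos: [533.2, -123.5, 99.4]
orientation: [[0.259, 0.966, -0.0], [0.966, -0.259, 0.0], [0.0, -0.0, -1.0]]
force: [0.1, 0.1, 0.6]
grip_width: 0.899
```

```bash
python3 go.py 531.5 -122 70 -0.8
```

```text
clock 6.7 p [ 533.2 -123.5   99.4] ya -15.0 F [0.1 0.1 0.6] g 0.899
dxyz cm [ 0.1  -0.2   2.94] yaw -0.248
```

Call:
{"name": "send_rows", "arguments": {
  "series": [
    {"dx": 0.1, "dy": -0.2, "dz": 0, "yaw": -0.13, "hand": 0.9},
    {"dx": 0.1, "dy": -0.2, "dz": 1.5, "yaw": -0.248, "hand": 0.9},
    {"dx": 0.1, "dy": -0.2, "dz": 4, "yaw": -0.248, "hand": 0.9},
    {"dx": 0.1, "dy": -0.2, "dz": 6, "yaw": -0.248, "hand": 0.9},
    {"dx": 0.1, "dy": -0.2, "dz": 6, "yaw": -0.248, "hand": 0.9}
  ]
}}

```text
clock: 7.32
eef_pos: [530.1, -121.3, 38.6]
orientation: [[0.02, 1.0, -0.004], [1.0, -0.02, 0.002], [0.002, -0.004, -1.0]]
force: [-0.5, -0.1, 0.1]
grip_width: 0.901
```

```bash
python3 go.py 531.5 -122 3 -0.8
```

```text
clock 7.325 p [ 530.1 -121.3   38.6] ya -1.1 F [-0.5 -0.1  0.1] g 0.901
dxyz cm [-0.08  0.16  3.56] yaw -0.006
```

Call:
{"name": "send_rows", "arguments": {
  "series": [
    {"dx": 0, "dy": 0, "dz": 1.5, "yaw": 0, "hand": 0.9},
    {"dx": 0, "dy": 0, "dz": 3, "yaw": 0, "hand": 0.9},
    {"dx": 0, "dy": 0, "dz": 3.5, "yaw": 0, "hand": 0.9},
    {"dx": 0, "dy": 0, "dz": 3.5, "yaw": 0, "hand": 0.9},
    {"dx": 0, "dy": 0, "dz": 3.5, "yaw": 0, "hand": 0.9}
  ]
}}

```text
clock: 7.95
eef_pos: [531.7, -121.7, 6.2]
orientation: [[0.02, 1.0, 0.001], [1.0, -0.02, -0.0], [-0.0, 0.001, -1.0]]
force: [-0.3, -0.5, -0.6]
grip_width: 0.903
```

Call:
{"name": "send_rows", "arguments": {
  "series": [
    {"dx": 0, "dy": 0, "dz": 0, "yaw": 0, "hand": 0.6},
    {"dx": 0, "dy": 0, "dz": 0, "yaw": 0, "hand": 0},
    {"dx": 0, "dy": 0, "dz": 0, "yaw": 0, "hand": 0},
    {"dx": 0, "dy": 0, "dz": 0, "yaw": 0, "hand": 0},
    {"dx": 0, "dy": 0, "dz": 0, "yaw": 0, "hand": 0}
  ]
}}

```text
clock: 8.57
eef_pos: [531.7, -121.7, 6.3]
orientation: [[0.02, 1.0, 0.001], [1.0, -0.02, -0.0], [-0.0, 0.001, -1.0]]
force: [-1.1, 0.6, 5.5]
grip_width: 0.347
```

```bash
python3 go.py 531.5 -122 100 -0.8
```

```text
clock 8.575 p [ 531.7 -121.7    6.3] ya -1.1 F [-1.1  0.6  5.5] g 0.347
dxyz cm [-0.03 -0.01 -9.37] yaw -0.006
```

I have the barrel, but with the pads 9 mm above the axis. I'll regrip about 4 mm lower for a surer hold.

Call:
{"name": "send_rows", "arguments": {
  "series": [
    {"dx": 0, "dy": 0, "dz": 0, "yaw": 0, "hand": 0.6},
    {"dx": 0, "dy": 0, "dz": 0.2, "yaw": 0, "hand": 0.6},
    {"dx": 0, "dy": 0, "dz": 0.4, "yaw": 0, "hand": 0.6},
    {"dx": 0, "dy": 0, "dz": 0.4, "yaw": 0, "hand": 0.6},
    {"dx": 0, "dy": 0, "dz": 0.4, "yaw": 0, "hand": 0.6}
  ]
}}

```text
clock: 9.2
eef_pos: [531.3, -121.5, 1.6]
orientation: [[0.02, 1.0, -0.0], [1.0, -0.02, 0.0], [0.0, -0.0, -1.0]]
force: [-0.0, -0.4, -0.2]
grip_width: 0.597
```

Call:
{"name": "send_rows", "arguments": {
  "series": [
    {"dx": 0, "dy": 0, "dz": 0, "yaw": 0, "hand": 0},
    {"dx": 0, "dy": 0, "dz": 0, "yaw": 0, "hand": 0},
    {"dx": 0, "dy": 0, "dz": 0, "yaw": 0, "hand": 0},
    {"dx": 0, "dy": 0, "dz": 0, "yaw": 0, "hand": 0},
    {"dx": 0, "dy": 0, "dz": 0, "yaw": 0, "hand": 0}
  ]
}}

```text
clock: 9.82
eef_pos: [531.6, -121.7, 2.1]
orientation: [[0.02, 1.0, 0.001], [1.0, -0.02, -0.0], [-0.0, 0.001, -1.0]]
force: [-0.5, 0.6, 5.1]
grip_width: 0.355
```

Call:
{"name": "send_rows", "arguments": {
  "series": [
    {"dx": 0, "dy": 0, "dz": -1, "yaw": 0, "hand": 0},
    {"dx": 0, "dy": 0, "dz": -4, "yaw": 0, "hand": 0},
    {"dx": 0, "dy": 0, "dz": -8, "yaw": 0, "hand": 0},
    {"dx": 0, "dy": 0, "dz": -12, "yaw": 0, "hand": 0},
    {"dx": 0, "dy": 0, "dz": -14, "yaw": 0, "hand": 0}
  ]
}}

```text
clock: 10.45
eef_pos: [531.6, -121.7, 143.6]
orientation: [[0.02, 1.0, 0.002], [1.0, -0.02, -0.001], [-0.001, 0.002, -1.0]]
force: [0.6, -0.1, -4.1]
grip_width: 0.354
```

```bash
python3 go.py 567 229 150 13.4; python3 - <<'E'
from h import *
b,d=snap('scene','s4');a,_=snap('top','t4')
cv2.imwrite('pics/c4.png',np.hstack([cv2.resize(b[120:280,190:400],None,fx=2,fy=2),cv2.resize(a[160:320,180:370],None,fx=2,fy=2)])[:,:,::-1])
E
```

```text
clock 10.45 p [ 531.6 -121.7  143.6] ya -1.1 F [ 0.6 -0.1 -4.1] g 0.354
dxyz cm [35.13  2.84 -0.67] yaw -0.254
```

View pics/c4.png

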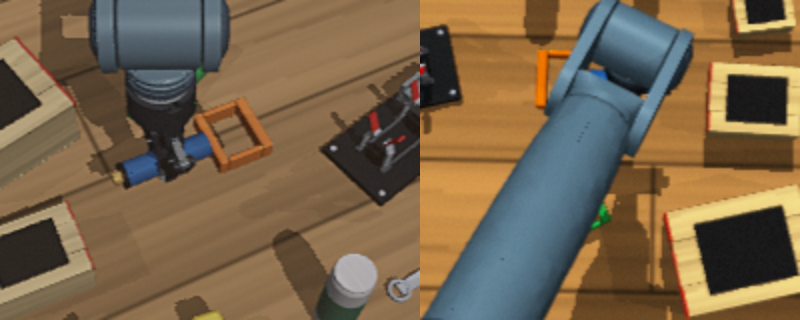

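The pump is held level by the barrel and lifted about 140 mm. I'll check where it sits in the grip against the handle, then carry it over.

```bash
cat > held.py <<'E'
from h import *
import sys
s=bot.observe();p=np.array(s['eef_pos']);R=np.array(s['orientation']);ux=R[:2,0]*np.sign(R[1,0]);uy=np.array([-ux[1],ux[0]])
for n in ('scene','top'):
    q,d=snap(n,sys.argv[1]+n);W=world(n,d);h=cv2.cvtColor(q,cv2.COLOR_RGB2HSV);H,S=h[...,0].astype(int),h[...,1].astype(int)
    v=W[...,:2]-p[:2];lx,ly,lz=v@ux,v@uy,W[...,2]-p[2]
    o=(H>4)&(H<20)&(S>150)&(abs(lz-24)<30)&(lx>40)&(lx<150)&(abs(ly)<60)&(W[...,2]>20)
    m=o&(lz>18)&(lz<32)
    print(n,'orange',m.sum())
    if m.sum()>20: print(' lx',np.percentile(lx[m],[1,99]).round(1),'ly',np.percentile(ly[m],[1,99]).round(1),'rect',rect(np.stack([lx[m],ly[m]],1))[:3],'top z vs lx',np.polyfit(lx[m],lz[m],1).round(3),'vs ly',np.polyfit(ly[m],lz[m],1).round(3),'mean',lz[m].mean().round(1))
E
python3 held.py h0; python3 go.py 566.8 229 150 13.5
```

```text
scene orange 401
 lx [ 58.8 129.6] ly [-40.   37.9] rect (array([94.3, -0.7]), array([71.6, 79.7]), 0.34) top z vs lx [-7.0000e-03  2.3713e+01] vs ly [3.0000e-03 2.3071e+01] mean 23.1
top orange 133
 lx [ 88.  129.5] ly [-36.   41.1] rect (array([108.8,   2.6]), array([77.7, 41.8]), 88.83) top z vs lx [-0.067 29.964] vs ly [-5.0000e-03  2.1961e+01] mean 22.0
clock 10.65 p [ 530.4 -121.2  140.6] ya -1.1 F [ 0.1 -0.1 -4.5] g 0.35
dxyz cm [35.08  2.93 -0.92] yaw -0.256
```

Call:
{"name": "send_rows", "arguments": {
  "series": [
    {"dx": 2, "dy": 0.2, "dz": -0.5, "yaw": 0, "hand": 0},
    {"dx": 6, "dy": 0.5, "dz": -0.9, "yaw": -0.06, "hand": 0},
    {"dx": 11, "dy": 0.9, "dz": -0.9, "yaw": -0.12, "hand": 0},
    {"dx": 16, "dy": 1.3, "dz": -0.9, "yaw": -0.19, "hand": 0},
    {"dx": 21, "dy": 1.7, "dz": -0.9, "yaw": -0.256, "hand": 0}
  ]
}}

```text
clock: 11.28
eef_pos: [551.3, 90.7, 149.3]
orientation: [[-0.236, 0.972, -0.003], [0.972, 0.236, 0.0], [0.001, -0.002, -1.0]]
force: [0.2, 0.1, -4.7]
grip_width: 0.355
```

```bash
python3 go.py 566.8 229 150 13.5
```

```text
clock 11.275 p [551.3  90.7 149.3] ya 13.7 F [ 0.2  0.1 -4.7] g 0.355
dxyz cm [13.07  4.77 -0.06] yaw 0.003
```

Call:
{"name": "send_rows", "arguments": {
  "series": [
    {"dx": 4.5, "dy": 1.6, "dz": 0, "yaw": 0, "hand": 0},
    {"dx": 9, "dy": 3.3, "dz": 0, "yaw": 0, "hand": 0},
    {"dx": 12, "dy": 4.4, "dz": 0, "yaw": 0, "hand": 0},
    {"dx": 13, "dy": 4.7, "dz": 0, "yaw": 0, "hand": 0},
    {"dx": 13, "dy": 4.7, "dz": 0, "yaw": 0, "hand": 0}
  ]
}}

```text
clock: 11.9
eef_pos: [566.8, 226.0, 149.6]
orientation: [[-0.235, 0.972, -0.002], [0.972, 0.235, -0.001], [-0.0, -0.002, -1.0]]
force: [0.6, 0.0, -5.1]
grip_width: 0.351
```

```bash
python3 go.py 566.8 229 110 13.5; python3 held.py h1;  python3 - <<'E'
from h import *
b=cv2.imread('pics/h1scene.png');a=cv2.imread('pics/h1top.png')
cv2.imwrite('pics/c5.png',np.hstack([cv2.resize(b[120:240,330:460],None,fx=3,fy=3),cv2.resize(a[150:270,100:230],None,fx=3,fy=3)]))
E
```

```text
clock 11.9 p [566.8 226.  149.6] ya 13.6 F [ 0.6  0.  -5.1] g 0.351
dxyz cm [0.29 0.08 3.96] yaw 0.002
scene orange 120
 lx [ 82.3 130.2] ly [-39.    5.6] rect (array([102.3, -23.3]), array([73.2, 44. ]), 17.99) top z vs lx [-5.0000e-03  2.3594e+01] vs ly [-1.4000e-02  2.2753e+01] mean 23.0
top orange 8
```

View pics/c5.png

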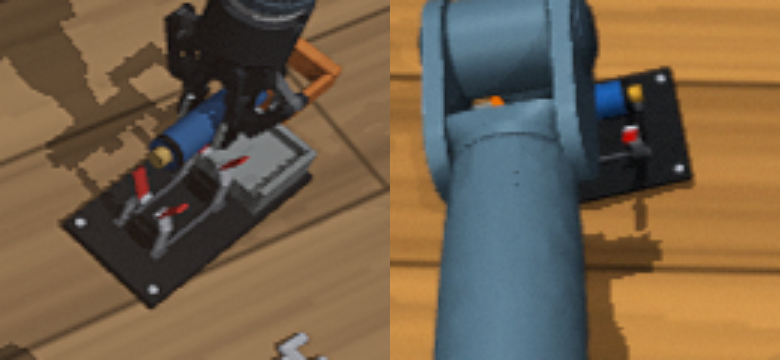

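The pump is above the carrier. In the scene half (left), the barrel runs between the red tips at (140,180)–(230,165), and the handle at (315,70) heads for the nest. I'll trim the position and lower to just above the jaws.

Call:
{"name": "send_rows", "arguments": {
  "series": [
    {"dx": 0.1, "dy": 0, "dz": 1, "yaw": 0, "hand": 0},
    {"dx": 0.2, "dy": 0, "dz": 2.5, "yaw": 0, "hand": 0},
    {"dx": 0.2, "dy": 0, "dz": 3.5, "yaw": 0, "hand": 0},
    {"dx": 0.2, "dy": 0, "dz": 3.5, "yaw": 0, "hand": 0},
    {"dx": 0.2, "dy": 0, "dz": 3.5, "yaw": 0, "hand": 0}
  ]
}}

```text
clock: 12.62
eef_pos: [567.6, 227.4, 115.9]
orientation: [[-0.234, 0.972, 0.0], [0.972, 0.234, 0.0], [-0.0, 0.0, -1.0]]
force: [-0.4, -1.0, -4.2]
grip_width: 0.353
```

```bash
python3 go.py 566.8 229 60 13.5; python3 held.py h2; python3 - <<'E'
from h import *
s=bot.observe();print(np.round(s['eef_pos'],1))
b=cv2.imread('pics/h2scene.png')
cv2.imwrite('pics/c6.png',cv2.resize(b[130:230,345:455],None,fx=5,fy=5,interpolation=3))
E
```

```text
clock 12.625 p [567.6 227.4 115.9] ya 13.5 F [-0.4 -1.  -4.2] g 0.353
dxyz cm [ 0.17 -0.04  5.59] yaw 0.0
scene orange 119
 lx [ 78.8 129.9] ly [-39.1   6. ] rect (array([ 99.3, -25.5]), array([73.3, 43.6]), 20.91) top z vs lx [1.600e-02 2.128e+01] vs ly [1.0000e-03 2.3169e+01] mean 23.2
top orange 3
[567.8 227.5 116.4]
```

View pics/c6.png

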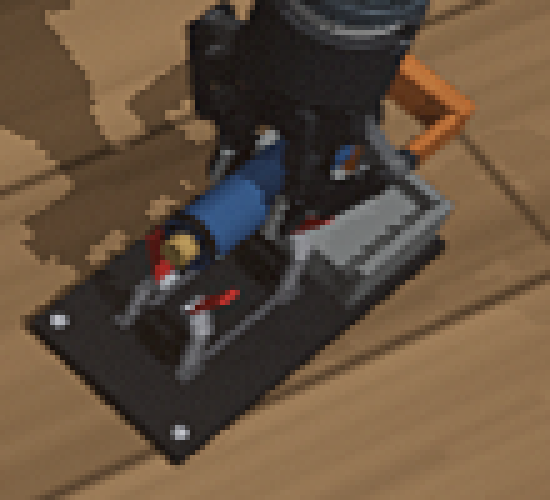

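The nozzle end at (180,250) sits centrally between the front jaw tips, and the handle is over the nest. Pressing down now in steps.

Call:
{"name": "send_rows", "arguments": {
  "series": [
    {"dx": 0.1, "dy": 0, "dz": 1, "yaw": 0, "hand": 0},
    {"dx": 0.15, "dy": 0, "dz": 2, "yaw": 0, "hand": 0},
    {"dx": 0.15, "dy": 0, "dz": 3, "yaw": 0, "hand": 0},
    {"dx": 0.15, "dy": 0, "dz": 4, "yaw": 0, "hand": 0},
    {"dx": 0.15, "dy": 0, "dz": 4.5, "yaw": 0, "hand": 0}
  ]
}}

```text
clock: 13.35
eef_pos: [567.1, 228.9, 70.3]
orientation: [[-0.234, 0.972, -0.0], [0.972, 0.234, 0.0], [0.0, -0.0, -1.0]]
force: [-3.5, -0.7, 12.8]
grip_width: 0.353
```

Call:
{"name": "send_rows", "arguments": {
  "series": [
    {"dx": 0, "dy": 0, "dz": 0.6, "yaw": 0, "hand": 0},
    {"dx": 0, "dy": 0, "dz": 1.2, "yaw": 0, "hand": 0},
    {"dx": 0, "dy": 0, "dz": 1.8, "yaw": 0, "hand": 0},
    {"dx": 0, "dy": 0, "dz": 2.4, "yaw": 0, "hand": 0},
    {"dx": 0, "dy": 0, "dz": 2.6, "yaw": 0, "hand": 0}
  ]
}}

```text
clock: 13.98
eef_pos: [565.5, 228.5, 42.6]
orientation: [[-0.234, 0.972, -0.003], [0.972, 0.234, -0.001], [0.0, -0.003, -1.0]]
force: [0.3, -0.6, -7.3]
grip_width: 0.351
```

```bash
python3 go.py 566.8 229 38 13.5; python3 held.py h3
```

```text
clock 13.975 p [565.5 228.5  42.6] ya 13.5 F [ 0.3 -0.6 -7.3] g 0.351
dxyz cm [0.02 0.14 0.46] yaw 0.0
scene orange 113
 lx [ 71.2 128.6] ly [-39.1   5.9] rect (array([108. , -26.1]), array([70. , 38.8]), 35.62) top z vs lx [-7.000e-03  2.432e+01] vs ly [4.0000e-03 2.3608e+01] mean 23.5
top orange 0
```

The jaws have snapped over and are now pulling down (-7 N). I need about 4–5 mm more, then a short hold.

Call:
{"name": "send_rows", "arguments": {
  "series": [
    {"dx": 0, "dy": 0, "dz": 0.2, "yaw": 0, "hand": 0},
    {"dx": 0, "dy": 0, "dz": 0.4, "yaw": 0, "hand": 0},
    {"dx": 0, "dy": 0, "dz": 0.5, "yaw": 0, "hand": 0},
    {"dx": 0, "dy": 0, "dz": 0.5, "yaw": 0, "hand": 0},
    {"dx": 0, "dy": 0, "dz": 0.5, "yaw": 0, "hand": 0}
  ]
}}

```text
clock: 14.7
eef_pos: [566.8, 228.8, 39.5]
orientation: [[-0.234, 0.972, -0.0], [0.972, 0.234, -0.0], [0.0, -0.0, -1.0]]
force: [-0.1, -0.4, -8.8]
grip_width: 0.354
```

```bash
python3 go.py 566.8 229 38 13.5; python3 held.py h4; python3 - <<'E'
from h import *
b=cv2.imread('pics/h4scene.png')
cv2.imwrite('pics/c7.png',cv2.resize(b[130:230,345:455],None,fx=5,fy=5,interpolation=3))
E
```

```text
clock 14.7 p [566.8 228.8  39.5] ya 13.5 F [-0.1 -0.4 -8.8] g 0.354
dxyz cm [0.02 0.   0.15] yaw 0.0
scene orange 109
 lx [ 70.5 130.1] ly [-39.3   4.9] rect (array([100.3, -18. ]), array([63.4, 44.1]), 4.76) top z vs lx [-9.0000e-03  2.4614e+01] vs ly [-5.0000e-03  2.3466e+01] mean 23.6
top orange 0
```

View pics/c7.png

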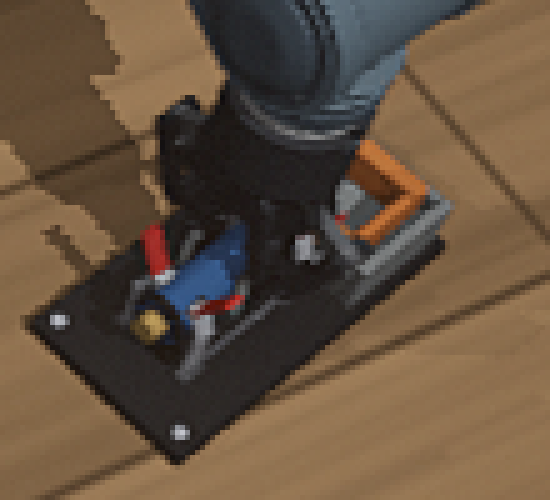

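The jaws are closed over the barrel and the handle is in the nest at (390,190). The force still pulls down, so I'll lower a touch more until the saddles carry the barrel, still holding.

Call:
{"name": "send_rows", "arguments": {
  "series": [
    {"dx": 0, "dy": 0, "dz": 0.1, "yaw": 0, "hand": 0},
    {"dx": 0, "dy": 0, "dz": 0.2, "yaw": 0, "hand": 0},
    {"dx": 0, "dy": 0, "dz": 0.2, "yaw": 0, "hand": 0},
    {"dx": 0, "dy": 0, "dz": 0.2, "yaw": 0, "hand": 0},
    {"dx": 0, "dy": 0, "dz": 0.2, "yaw": 0, "hand": 0}
  ]
}}

```text
clock: 15.42
eef_pos: [567.2, 228.9, 38.1]
orientation: [[-0.234, 0.972, 0.0], [0.972, 0.234, 0.0], [-0.0, 0.0, -1.0]]
force: [-1.3, -0.4, -2.5]
grip_width: 0.353
```

Call:
{"name": "send_rows", "arguments": {
  "series": [
    {"dx": 0, "dy": 0, "dz": 0.1, "yaw": 0, "hand": 0},
    {"dx": 0, "dy": 0, "dz": 0.1, "yaw": 0, "hand": 0},
    {"dx": 0, "dy": 0, "dz": 0.1, "yaw": 0, "hand": 0},
    {"dx": 0, "dy": 0, "dz": 0.1, "yaw": 0, "hand": 0},
    {"dx": 0, "dy": 0, "dz": 0.1, "yaw": 0, "hand": 0}
  ]
}}

```text
clock: 16.05
eef_pos: [567.2, 228.9, 38.0]
orientation: [[-0.234, 0.972, -0.0], [0.972, 0.234, -0.0], [-0.0, -0.0, -1.0]]
force: [-5.6, -2.3, 4.8]
grip_width: 0.35
```

It's seated: the force is now upward and z no longer drops. Letting go and rising straight up.

Call:
{"name": "send_rows", "arguments": {
  "series": [
    {"dx": 0, "dy": 0, "dz": 0, "yaw": 0, "hand": 0.7},
    {"dx": 0, "dy": 0, "dz": 0, "yaw": 0, "hand": 0.7},
    {"dx": 0, "dy": 0, "dz": 0, "yaw": 0, "hand": 0.7},
    {"dx": 0, "dy": 0, "dz": 0, "yaw": 0, "hand": 0.7},
    {"dx": 0, "dy": 0, "dz": 0, "yaw": 0, "hand": 0.7}
  ]
}}

```text
clock: 16.68
eef_pos: [567.0, 228.9, 36.7]
orientation: [[-0.234, 0.972, 0.0], [0.972, 0.234, 0.0], [0.0, 0.0, -1.0]]
force: [0.3, 0.0, -0.1]
grip_width: 0.701
```

Call:
{"name": "send_rows", "arguments": {
  "series": [
    {"dx": 0, "dy": 0, "dz": -1.5, "yaw": 0, "hand": 0.7},
    {"dx": 0, "dy": 0, "dz": -4, "yaw": 0, "hand": 0.7},
    {"dx": 0, "dy": 0, "dz": -8, "yaw": 0, "hand": 0.7},
    {"dx": 0, "dy": 0, "dz": -13, "yaw": 0, "hand": 0.7},
    {"dx": 0, "dy": 0, "dz": -18, "yaw": 0, "hand": 0.7}
  ]
}}

```text
clock: 17.3
eef_pos: [566.9, 228.8, 219.5]
orientation: [[-0.234, 0.972, 0.001], [0.972, 0.234, 0.0], [-0.0, 0.001, -1.0]]
force: [1.0, 0.2, 0.3]
grip_width: 0.702
```

Call:
{"name": "send_rows", "arguments": {
  "series": [
    {"dx": -5, "dy": 0, "dz": 0, "yaw": 0, "hand": 0.7},
    {"dx": -10, "dy": 0, "dz": 0, "yaw": 0, "hand": 0.7},
    {"dx": -15, "dy": -2, "dz": 0, "yaw": 0, "hand": 0.7},
    {"dx": -20, "dy": -6, "dz": 0, "yaw": 0, "hand": 0.7},
    {"dx": -25, "dy": -10, "dz": 0, "yaw": 0, "hand": 0.7}
  ]
}}

```text
clock: 17.92
eef_pos: [528.9, -36.5, 217.9]
orientation: [[-0.234, 0.972, 0.002], [0.972, 0.234, -0.001], [-0.001, 0.002, -1.0]]
force: [1.5, -0.8, -0.6]
grip_width: 0.698
```

```bash
python3 go.py 566.8 229 38 13.5; python3 - <<'E'
from h import *
ux=np.array([-.234,.972]);uy=np.array([-ux[1],ux[0]])
I=[]
for n,c in(('top',(150,250,105,215)),('scene',(130,230,345,455))):
    q,d=snap(n,'f'+n);W=world(n,d);h=cv2.cvtColor(q,cv2.COLOR_RGB2HSV);H,S=h[...,0].astype(int),h[...,1].astype(int);Z=W[...,2]
    v=W[...,:2]-[566.8,229];lx,ly=v@ux,v@uy; r=(abs(lx)<160)&(abs(ly)<70)
    m=comp(r&(H>4)&(H<20)&(S>160)&(Z>50)&(Z<75)&(lx>40)); print(n,'handle',m.sum(),'z',np.median(Z[m]),'lx,ly',rect(np.stack([lx[m],ly[m]],1))[:3])
    m=comp(r&(H>100)&(H<130)&(S>140)&(Z>40)&(Z<80)); t=m&(Z>np.percentile(Z[m],60)); print('barrel top z',np.percentile(Z[m],[90,97]),'ly',np.median(ly[t]),'tilt',np.polyfit(lx[t],Z[t],1))
    for s in(-1,1):
        m=r&((H<6)|(H>172))&(S>150)&(Z>70)&(ly*s>0); print('red',s,m.sum(),W[m].mean(0).round(0),np.median(ly[m]).round(1))
    I.append(cv2.resize(q[c[0]:c[1],c[2]:c[3]],None,fx=3.5,fy=3.5,interpolation=3))
cv2.imwrite('pics/c8.png',np.hstack(I)[:,:,::-1])
E
```

```text
clock 17.925 p [528.9 -36.5 217.9] ya 13.5 F [ 1.5 -0.8 -0.6] g 0.698
dxyz cm [24.94  9.88 17.98] yaw 0.001
top handle 335 z 59.86225147101213 lx,ly (array([92.7,  0.2]), array([81. , 73.7]), 89.2)
barrel top z [70.66578616 73.25033432] ly 1.0498992278181385 tilt [-5.53843069e-03  6.92621145e+01]
red -1 59 [588. 235.  86.] -21.9
red 1 29 [544. 225.  88.] 22.6
scene handle 308 z 61.39631145442054 lx,ly (array([94.1, -0.4]), array([79.4, 73.9]), 89.62)
barrel top z [70.18484359 70.97530169] ly -1.1856176769818705 tilt [-3.68856873e-03  6.94915649e+01]
red -1 27 [591. 232.  90.] -24.3
red 1 65 [547. 222.  86.] 21.1
```

View pics/c8.png

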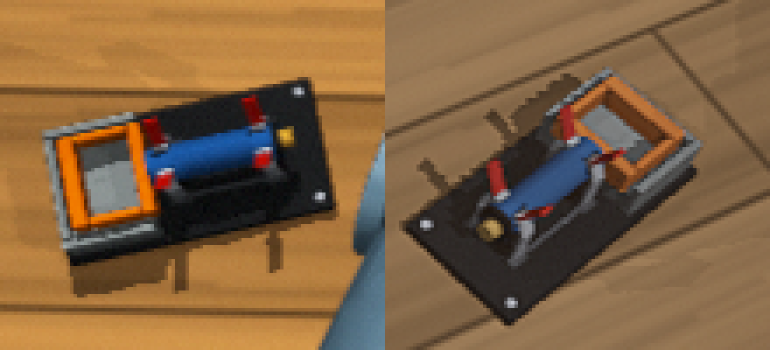

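Both views show the barrel under all four jaw tips and the handle down in the nest. Handing in.

```bash
python3 -c "
from plant import job; print(job.close_job())"
```

```text
the job is handed in; nothing more can be done
None
```

The pump is home in the black carrier and the job is handed in at about 18 s on the robot's clock; no verdict is reported.

**What I did:** I drew the blue pump about 170 mm out of the middle-sized cubby by its D-handle's outer crossbar. I let go with it lying flat on the bench. I then gripped the barrel at its middle and regripped 4 mm lower for a surer hold. I pressed it down between the jaws, where the highest upward force I read was about 13 N. I held on until the jaws had snapped over it and the saddles carried it, about 1.5 s, and only then let go and backed away.

**Last checks, from both cameras:**

| Check | Measured | Expected |
|---|---|---|
| Crossbar ahead of my seat estimate | about 123 mm | 123 mm |
| Handle top height | 60–61 mm | 62 mm |
| Barrel top height, along its line | about 69–70 mm | 68 mm |
| Barrel offset sideways | within about 1 mm | within 8 mm |

- **Jaws:** they looked closed over the barrel, with the red tips about where they stood when empty. I had no direct reading of the jaw angles.
- **Barrel height:** the camera noise was a few mm, so this is the least certain figure.
- **Bystanders:** I kept the arm well away from the can, tape measure and wrench. I did not re-measure them at the end.

One move call was refused because its rows left out `yaw`; I resent it with no effect on the job.

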